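# Draw the bottle carrier out to its next snap hole and load it

### The arm

A 7-joint arm with a two-finger parallel gripper is mounted at the origin on a cart in front of the work surface, level with it; the furniture and walls round the work are solid. World frame = base frame: x ahead of the robot, y to its left, z up, the work surface at z = 0. Lengths are in m, angles in rad, forces in N, time in s.
With the tool pointing down it reaches from about 0.4 to 0.85 m from the base axis. Payload 10.4 kg.
Tool frame: the origin (TCP) lies on the centre line of the jaws, within the pads' length; the fingertips stand 11 mm ahead of it and the grasp point (between the pads) lies 8 mm behind it (tip_reach is the distance from the TCP to the fingertips, in m); z points along the fingers, y is the line along which they close (so a half turn about z gives the same grasp; the last joint's range is limited). The gripper opens to 85 mm and grips with 20 to 120 N. Pads are 22 mm wide; open, the fingers measure 114 mm over their backs; the gripper's body (76 mm by 85 mm) begins 54 mm behind the grasp point. The pads swing forward as they close: fully open they stand 13 mm farther back than shut.
Start: joints at [1.249, 0.332, -0.065, 1.46, 0.022, 1.35, -0.088], TCP at [0.184, -0.597, 0.242] pointing down, gripper open.
Joint ranges: [-2.6, 2.6], [-0.5, 2.12], [-1.47, 1.34], [0.16, 2.42], [-1.27, 4.41], [0.06, 2.06], [-2.6, 2.6]. Speed limits (rad/s): [2.22, 2.22, 2.79, 2.79, 3.14, 3.14, 3.14].

### API

Orientations are given as a unit quaternion [x, y, z, w].
In Python, from workcell import get_obs, camera, hand_in, tip_reach gives the robot as it stands. The module is installed in compiled form; this text tells all that it offers.
- The arm moves only by the tool move_arm, never from a script. Its argument "plan" is a list of rows, each an object with "delta_pos": the shift along the tool's x, y, z in fractions of the full range, 1 being 0.6 m, a list of three; "turn": the turn, a rotation vector about the tool's x, y, z in shares of 120 degrees (1.0 is 120 degrees), a list of three; "fingers": the closure, from 0 (fully open) to 1 (shut). A call has 1 to 12 rows; each row is the pose to reach, as a shift and turn from the pose commanded when the call began, along the tool's axes at that moment; what a row does not reach only later rows make up. A row lasts 1/8 s, in which the tool goes at most 62.5 mm and 10.7 degrees, less where a joint would pass 70% of its speed; a pose out of reach is approached as far as the arm can. A shift or turn number past 1, either way, is cut back to 1. A call with a gripper value outside its range is refused whole. The fingers move at their own pace and stop on an object; "force" is the grip in N (left out, the last holds). Time passes only in rows, so rows that repeat a pose let the fingers close. It gives the time, the measured TCP pose, the force, the opening and the grip force at its end, in the units of the state.
- get_obs(): the state, without advancing time (a new reading comes with each control period).
- camera(name): name is "scene" or "top"; returns a dict with "color" (400x640x3 uint8, red, green, blue), "range_z" (400x640 float32, m along the optical axis (not along the pixel's ray), 0 where there is no reading), "fx", "fy", "cx", "cy" (pixels), "R" (3x3) and "t" (3): a world point X has camera coordinates R X + t. Camera axes: x right, y down, z forward; pixel columns grow to the right and rows downward; lengths in m; the calibration is good to about 2 mm. A picture is of the moment at which its call begins.
- hand_in(): hands the job in; it is judged then, once.
The state is a dict: "clock": time; "joint_pos": joint angles; "joint_velocities": joint speeds; "tau": joint torques, N m; "position": TCP position; "ee_rot": TCP orientation; "ft_force": force on the tool from outside, world axes, zero at the start; "torque": the same for the moment, N m; "grip_width": opening from 0.0 (shut) to 1.0 (fully open); "grasp_force": force on a finger pad.
Only numpy, scipy, OpenCV 4.12 (cv2) and the standard library are available. Lean on these libraries where they do the work, as an engineer would, in place of code of your own. Each camera call takes 0.05 s, during which the arm holds its last target. There are 200 camera calls.

### The job

The bottle carrier on the magnet stand is still pushed in: squeeze in the two spring buttons on the sides of its square tube, draw the tube out until both buttons pop out in the next hole, stopping gently there without forcing the tube against the buttons, and let go. Then stand the middle-sized of the three bottles upright in the cup at the end of the tube, fully down, and leave the other two bottles where they are.

Things in the scene. Friction and masses are not known exactly. Their poses are not given: they have to be found in the camera images.
- stand: Fixed grey stand with a magnet foot 110 x 60 x 14 mm and a pillar. Origin: on the worktop, straight below the two spring buttons. The tube slides out along the stand's -x; foot and pillar lie towards its +x (foot x +9 to +119, pillar with clamp head x +83 to +117, 44 wide, top 81 mm high). The micromanipulator beside it, to its right, reaches up to 0.4 m: come in from above.
- pinch (a point): Point on the square tube's axis midway between the two spring buttons, where to squeeze; fixed to the stand at (0, 0, 62) mm in its frame, with the stand's axes. The buttons sit in the fixed inner tube and look out through holes in the tube's two upright sides (stand's +y and -y), 4.5 mm proud, 35 mm across both. They do not move along it. Fingers have 15 mm of plain tube on either side.
- slide_tube (a joint): How far (m) the square outer tube (26 x 26 mm, wall 2, rubber strips) is drawn out along the stand's -x; 0 = pushed in, buttons in its own 12 mm holes. The next holes are in the 30 mm wide, 42 mm long dark ferrule clamped on its tail, towards the pillar: they meet the buttons after 45 to 69 mm, set anew each time, and then stop the tube dead (1 mm play). Between holes it drags with 4 to 7 N.
- button_left (a joint): Travel (m) of the button on the stand's +y side, a 10 mm steel pin with a round top: 0 = fully out in a hole, 0.0045 = flush with the tube, 0.0065 = under the tube's wall. The spring pushes with 2 N when out, 3.5 N flush. With both flush, a pull of about 8 to 20 N makes the round tops slip under the holes' edges; then the tube slides.
- button_right (a joint): The same for the button on the stand's -y side. Both must be pressed flush together to free the tube. In the second holes the pins stand on thin springs: more than 7 N along the tube on one of them (a pull of about 18 N on the tube) bends them.
- cup_floor (a point): Middle of the inside floor of the black round cup that hangs from a bracket at the outer end of the tube and moves with it; 49 mm beyond the pinch point while the tube is pushed in, 17 mm above the worktop. The cup is 25 mm deep inside, 45.6 mm inside diameter with a flared mouth, 56 mm across its rim, which is 42 mm above the worktop. z is up.
- bottle_medium: The middle-sized bottle, 42 mm in diameter, 87 mm tall with its cap (28 mm in diameter, the top 13 mm), 0.085 kg, standing loose on the worktop beside the microscope. Origin: middle of its underside; z is its axis, up when it stands.
- bottle_oil: The largest bottle, 46 mm in diameter, 95 mm tall; too wide for the cup. Stays where it is. Origin: middle of its underside. The three bottles stand in a row, 75 mm from one to the next, in any order.
- bottle_buffer: The smallest bottle, 34 mm in diameter, 65 mm tall. Stays where it is. Origin: middle of its underside.

How it is judged:
By the outcome, as a careful person would: the job done as asked, in the order asked, and still so for the second after the job is handed in, with the robot touching nothing.
It also fails if it takes over 64 s, if anything falls off the work surface, if the arm or the gripper's body presses on something with over 40 N, if the wrist force passes 120 N, or if a joint passes its speed limit or range.

## Working session

There is one attempt and no reset: what is moved stays moved. The work goes in short steps, Python scripts to look and compute and a tool call to move; the robot and the scene stay as the last step left them, time stands still between calls to the robot, and variables do not carry over. Pictures are saved under pics/ and viewed, at most 10 in all, crops included, and the job is handed in when it is done.

Besides the shell and the picture viewer there is one more tool, called after "Request:" by a JSON object that holds its "method" and its "body". move_arm: Moves the arm, as the interface text tells. Its arguments: {"type":"object","properties":{"plan":{"type":"array","items":{"type":"object","properties":{"delta_pos":{"type":"array","items":{"type":"number"}},"turn":{"type":"array","items":{"type":"number"}},"fingers":{"type":"number"}}}},"force":{"type":"number"}},"required":["plan"]}

```bash
mkdir -p pics; ls; cat > h.py <<'E'
import numpy as np, cv2
from workcell import get_obs, camera
def grab(n):
    c=camera(n); np.savez(f'{n}.npz',**c); return c
def pt(c,u,v,z=None):
    z=c['range_z'][int(v),int(u)] if z is None else z
    p=np.array([(u-c['cx'])*z/c['fx'],(v-c['cy'])*z/c['fy'],z])
    return c['R'].T@(p-c['t'])
def cloud(c):
    v,u=np.mgrid[:400,:640]; z=c['range_z']
    p=np.stack([(u-c['cx'])*z/c['fx'],(v-c['cy'])*z/c['fy'],z],-1)
    w=(p-c['t'])@c['R']; w[z==0]=np.nan; return w
def proj(c,X):
    p=c['R']@np.array(X)+c['t']; return c['fx']*p[0]/p[2]+c['cx'],c['fy']*p[1]/p[2]+c['cy']
E
python3 - <<'E'
from h import *
for n in('scene','top'):
    c=grab(n); cv2.imwrite(f'pics/{n}0.png',c['color'][...,::-1]); print(n,c['fx'],-c['R'].T@c['t'],c['R'][2])
o=get_obs(); print({k:np.round(v,3) for k,v in o.items()})
E
```

```text
pics
scene 495.91688307608854 [-0.02828024  0.7637033   0.46208152] [ 0.56992028 -0.67528226 -0.46817171]
top 506.46090286384475 [0.29587087 0.20575012 0.91471234] [ 0.15602447 -0.0127673  -0.98767067]
{'clock': np.float64(0.1), 'joint_pos': array([ 1.249,  0.333, -0.065,  1.461,  0.022,  1.35 , -0.088]), 'joint_velocities': array([-0.   , -0.002, -0.001, -0.003, -0.001, -0.002,  0.002]), 'tau': array([ 1.0000e-03, -6.2675e+01,  4.9000e-02, -3.9243e+01,  1.6000e-02,
        7.0000e-03, -0.0000e+00]), 'position': array([ 0.184, -0.597,  0.242]), 'ee_rot': array([ 0.989,  0.149, -0.   , -0.001]), 'ft_force': array([0.145, 0.071, 0.769]), 'torque': array([ 0.089, -0.114, -0.034]), 'grasp_force': np.float64(0.0), 'grip_width': np.float64(0.997)}
```

View pics/scene0.png

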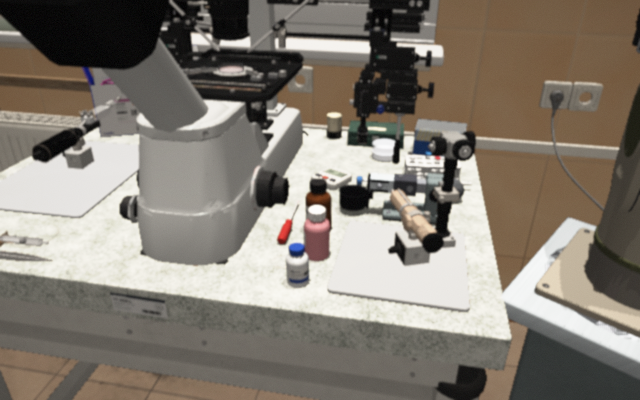

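View pics/top0.png

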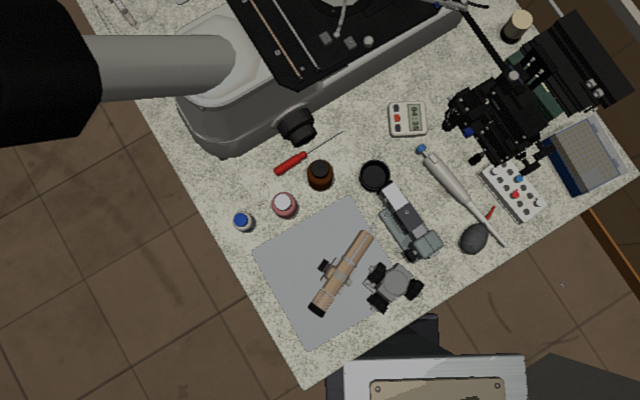

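```bash
python3 - <<'E'
from h import *
t=dict(np.load('top.npz')); s=dict(np.load('scene.npz'))
for n,u,v in [('blue',243,221),('white',283,203),('brown',320,171),('cupin',374,177),('tube',392,195),('tube2',405,215),('pillar',424,245),('manip',393,284),('wood',340,275),('bench',350,205),('rubber',474,237),('mm',500,130),('pip',455,185)]:
    print(n,pt(t,u,v).round(3))
for n,u,v in [('blue',297,248),('white',317,212),('brown',318,184),('cup',354,190),('mm',390,60),('woodtop',415,215)]: print('s',n,pt(s,u,v).round(3))
print(proj(t,[0,0,0]),proj(t,[.3,.3,0]),proj(t,[.6,0,0]))
a=cv2.resize(t['color'][140:320,290:530],None,fx=3.3,fy=3.3,interpolation=3)[...,::-1]
b=cv2.resize(s['color'][120:300,270:480],None,fx=3.3,fy=3.3,interpolation=3)[...,::-1]
cv2.imwrite('pics/ct.png',a);cv2.imwrite('pics/cs.png',b)
E
```

```text
blue [0.39  0.322 0.066]
white [0.415 0.253 0.086]
brown [0.467 0.191 0.092]
cupin [0.469 0.092 0.017]
tube [0.426 0.07  0.074]
tube2 [0.392 0.05  0.075]
pillar [0.341 0.023 0.079]
manip [0.281 0.095 0.198]
wood [0.296 0.163 0.09 ]
bench [0.42  0.137 0.008]
rubber [ 0.354 -0.073  0.042]
mm [ 0.494 -0.065  0.218]
pip [ 0.449 -0.051  0.027]
s blue [0.389 0.332 0.064]
s white [0.412 0.262 0.085]
s brown [0.464 0.2   0.094]
s cup [0.481 0.076 0.03 ]
s mm [ 0.507 -0.057  0.253]
s woodtop [0.293 0.17  0.086]
(np.float64(439.0544277036228), np.float64(448.65898750560484)) (np.float64(260.6395434361283), np.float64(274.5925489867678)) (np.float64(418.7709001439885), np.float64(109.11565490545293))
```

View pics/ct.png

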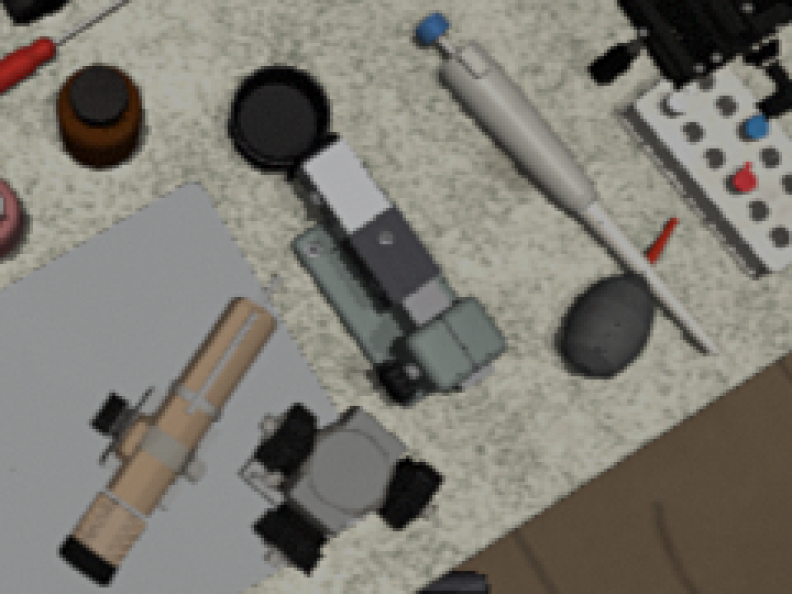

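View pics/cs.png

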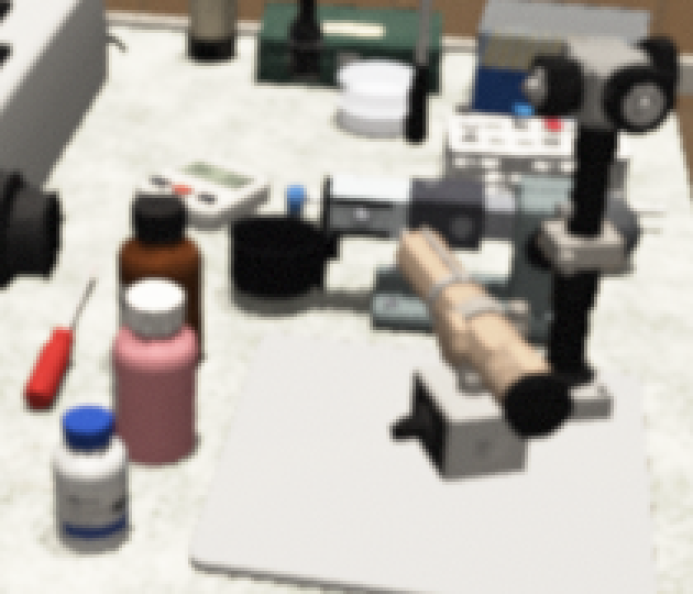

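```bash
cat > m.py <<'E'
from h import *
import cv2
def run():
    for n in('top','scene'):
        c=dict(np.load(n+'.npz')); w=cloud(c).reshape(-1,3); g=lambda x,y,r,a,b:w[(np.hypot(w[:,0]-x,w[:,1]-y)<r)&(w[:,2]>a)&(w[:,2]<b)]
        for k,x,y,h in(('small',.39,.325,.065),('med',.415,.257,.087),('oil',.466,.195,.095)):
            q=g(x,y,.03,h-.006,h+.006); (cx,cy),r=cv2.minEnclosingCircle((q[:,:2]*1000).astype(np.float32))
            print(n,k,q.mean(0).round(4),'circ',round(cx,1),round(cy,1),round(r,1),len(q))
            q=g(x,y,.03,.012,h-.025)
            from scipy.optimize import least_squares
            f=least_squares(lambda p:np.hypot(q[:,0]-p[0],q[:,1]-p[1])-p[2],[x,y,.02],loss='soft_l1',f_scale=.002); print('   body',f.x.round(4),len(q))
        q=g(.469,.092,.04,.037,.047); 
        f=least_squares(lambda p:np.hypot(q[:,0]-p[0],q[:,1]-p[1])-p[2],[.469,.092,.026],loss='soft_l1',f_scale=.002); print(n,'rim',f.x.round(4),q[:,2].mean().round(4),len(q))
        q=g(.469,.092,.012,.01,.03); print(n,'floor z',q[:,2].mean() if len(q) else None)
        q=g(.40,.055,.07,.068,.0795); q=q[np.abs((q[:,:2]-[.42,.066])@[.475,-.88])<.02]
        m=q.mean(0); d=np.linalg.svd((q-m)[:,:2])[2][0]; print(n,'tube',m.round(4),d.round(4),np.degrees(np.arctan2(d[1],d[0])).round(2),len(q))
        d=d*np.sign(d[0]); s=(q-m)[:,:2]@d; l=(q-m)[:,:2]@[-d[1],d[0]]
        for a in np.arange(-.08,.08,.01):
            k=(s>=a)&(s<a+.01)
            if k.sum()>3: print('   ',(m[:2]+d*(a+.005)).round(3),'lat',(l[k].min()*1e3).round(1),(l[k].max()*1e3).round(1),'z',np.median(q[k,2]).round(4))
run()
E
python3 m.py
python3 - <<'E'
from h import *
s=dict(np.load('scene.npz'));t=dict(np.load('top.npz'))
print(pt(s,379.7,184.5).round(4),pt(s,377,184).round(4))
print(pt(t,290+312/3.3,140+200/3.3).round(4))
E
```

```text
top small [0.3923 0.3265 0.0647] circ 392.6 326.8 11.8 156
   body [0.3925 0.3259 0.0171] 56
top med [0.4178 0.2539 0.0865] circ 417.5 253.9 13.7 211
   body [0.4183 0.2531 0.0201] 146
top oil [0.4706 0.1908 0.0943] circ 471.2 191.2 15.0 242
   body [0.4698 0.19   0.0216] 286
top rim [0.4686 0.0935 0.0252] 0.0406 199
top floor z 0.016386129641544924
top tube [0.3979 0.0503 0.0749] [-0.8662 -0.4996] -150.02 1111
    [0.342 0.018] lat -13.8 19.0 z 0.0784
    [0.35  0.023] lat -13.4 19.0 z 0.0785
    [0.359 0.028] lat -13.2 14.5 z 0.0718
    [0.368 0.033] lat -15.8 12.6 z 0.0726
    [0.376 0.038] lat -16.1 13.3 z 0.0762
    [0.385 0.043] lat -16.0 13.6 z 0.0763
    [0.394 0.048] lat -16.4 13.6 z 0.0762
    [0.402 0.053] lat -16.1 14.3 z 0.0758
    [0.411 0.058] lat -13.9 12.9 z 0.0742
    [0.42  0.063] lat -14.0 13.8 z 0.074
    [0.428 0.068] lat -13.6 14.1 z 0.0743
    [0.437 0.073] lat -13.5 14.2 z 0.0742
    [0.445 0.078] lat -11.6 13.1 z 0.0737
scene small [0.3912 0.3316 0.0637] circ 392.7 329.9 12.0 160
   body [0.393  0.3283 0.0167] 349
scene med [0.4163 0.2586 0.0856] circ 416.2 
[... 176 characters left out ...]
 0.0403 199
scene floor z None
scene tube [0.3941 0.0556 0.0741] [-0.885  -0.4656] -152.25 630
    [0.337 0.025] lat 5.7 13.4 z 0.0748
    [0.345 0.03 ] lat 0.2 14.5 z 0.0759
    [0.354 0.035] lat -23.7 13.1 z 0.0723
    [0.363 0.039] lat -20.7 6.3 z 0.0713
    [0.372 0.044] lat -21.8 9.8 z 0.076
    [0.381 0.049] lat -23.1 9.8 z 0.0765
    [0.39  0.053] lat -21.1 11.6 z 0.0765
    [0.399 0.058] lat -22.3 12.1 z 0.0758
    [0.407 0.063] lat -20.2 9.8 z 0.0743
    [0.416 0.067] lat -15.7 10.4 z 0.0744
    [0.425 0.072] lat -16.3 12.9 z 0.0744
    [0.434 0.077] lat -18.2 12.2 z 0.0742
    [0.443 0.081] lat -14.0 12.6 z 0.0739
[0.4179 0.0837 0.0656] [0.4234 0.0843 0.065 ]
[0.419  0.0814 0.0603]
```

```bash
python3 - <<'E'
from h import *
for n in('top','scene'):
    c=dict(np.load(n+'.npz')); w=cloud(c).reshape(-1,3); w=w[~np.isnan(w[:,0])]
    for it,a0 in enumerate([31]):
        a=np.radians(a0); d=np.array([np.cos(a),np.sin(a)]); e=np.array([-d[1],d[0]])
        P=np.array([.4265,.069]); s=(w[:,:2]-P)@d; l=(w[:,:2]-P)@e
        zlo=.071
        M=[]
        for x in np.arange(-.052,.022,.004):
            k=(s>=x)&(s<x+.004)&(abs(l)<.0185)&(w[:,2]>zlo)&(w[:,2]<.079)
            if k.sum()>4: M.append((x+.002,l[k].min(),l[k].max(),np.median(w[k,2]),(l[k].min()+l[k].max())/2))
        M=np.array(M); print(n); print((M*1e3).round(1))
        print(np.degrees(np.polyfit(M[:,0],M[:,4],1)[0]),np.polyfit(M[:,0],M[:,4],1)[1]*1e3)
o=get_obs(); from scipy.spatial.transform import Rotation as R
print(R.from_quat(o['ee_rot']).as_matrix().round(3)); from workcell import tip_reach; print(tip_reach)
E
```

```text
top
[[-50.  -17.6  12.1  76.4  -2.7]
 [-46.  -17.   12.5  76.2  -2.2]
 [-42.  -17.   12.5  76.2  -2.3]
 [-38.  -17.6  12.4  76.2  -2.6]
 [-34.  -17.1  13.   75.8  -2.1]
 [-30.  -17.3  12.7  75.7  -2.3]
 [-26.  -17.5  11.6  75.8  -3. ]
 [-22.  -15.5   9.9  74.2  -2.8]
 [-18.  -14.2  10.8  74.5  -1.7]
 [-14.  -15.2  11.3  74.1  -1.9]
 [-10.  -14.6  12.1  74.1  -1.3]
 [ -6.  -15.7  11.2  73.8  -2.2]
 [ -2.  -15.1  11.8  74.3  -1.6]
 [  2.  -14.5  11.6  74.4  -1.4]
 [  6.  -15.6  11.7  74.2  -1.9]
 [ 10.  -15.6  12.1  74.3  -1.7]
 [ 14.  -14.8  11.8  74.3  -1.5]
 [ 18.  -13.8  10.6  73.7  -1.6]
 [ 22.  -13.   10.6  74.   -1.2]]
0.97659306866255 -1.7698615586571622
scene
[[-50.  -13.5  13.6  76.5   0. ]
 [-46.  -15.   15.8  76.6   0.4]
 [-42.  -13.3  14.6  76.7   0.7]
 [-38.  -15.7  17.1  76.6   0.7]
 [-34.  -16.8  17.3  76.4   0.3]
 [-30.  -17.3  15.8  75.9  -0.8]
 [-26.  -16.9  15.2  75.9  -0.9]
 [-22.  -12.7  13.9  74.3   0.6]
 [-18.  -14.8  12.5  74.5  -1.2]
 [-14.  -11.7  14.4  74.2   1.3]
 [-10.  -11.4  13.   74.7   0.8]
 [ -6.  -10.9  13.7  74.4   1.4]
 [ -2.  -13.   14.8  74.7   0.9]
 [  2.  -12.4  14.7  74.4   1.1]
 [  6.  -15.3  15.1  74.7  -0.1]
 [ 10.  -13.6  14.4  74.2   0.4]
 [ 14.  -11.7  14.   74.7   1.2]
 [ 18.   -9.9  14.4  74.5   2.2]
 [ 22.  -11.2  14.6  74.    1.7]]
1.160801276731694 0.8563673318658667
[[ 0.956  0.294 -0.   ]
 [ 0.294 -0.956  0.001]
 [-0.    -0.001 -1.   ]]
0.011
```

```bash
python3 - <<'E'
from h import *
W=np.concatenate([cloud(dict(np.load(n+'.npz'))).reshape(-1,3) for n in('top','scene')]); W=W[~np.isnan(W[:,0])]
xs=np.arange(.0,.8,.04); ys=np.arange(-.7,.45,.05)
print('y\\x',*[f'{x:.2f}' for x in xs])
for y in ys: print(f'{y:5.2f}',*[f"{(100*W[k,2].max()):4.0f}" if (k:=(abs(W[:,0]-x-.02)<.02)&(abs(W[:,1]-y-.025)<.025)&(W[:,2]<.9)).sum()>3 else '   .' for x in xs])
E
```

```text
y\x 0.00 0.04 0.08 0.12 0.16 0.20 0.24 0.28 0.32 0.36 0.40 0.44 0.48 0.52 0.56 0.60 0.64 0.68 0.72 0.76
-0.70  -79  -79  -79  -79  -79   30  -79   -7   -5  -79  -10   -8   31   31   31   30    .    .    .    .
-0.65  -79  -79  -79  -18   28   33  -11   -9  -79  -79  -79    .    .   -8   31   31   31   31   30    .
-0.60  -79  -79  -79  -79   27  -79  -79  -79  -79  -79  -79    .    .    .    .    .   31   31   30   21
-0.55  -24  -35  -79  -79   27  -79  -79  -79  -79  -79    .    .    .    .    .   19   19   19   19   28
-0.50  -22  -79  -79  -79  -79  -79  -79  -79  -79    .    .    .    .    .    .   19   19   19    .   -9
-0.45  -79  -79  -79  -79  -79  -79  -79  -79  -80    .    .   -0    .    .    .    .   17    .    .    .
-0.40  -79  -79  -79  -78  -79  -79  -79  -79    .    .    0    0    0    0    .    .    .    .    .   19
-0.35  -79  -79  -79  -79  -79  -79  -79    .    .    .    6    7    7    7    0    0    .    .    .    .
-0.30  -79  -79  -79  -79  -79  -79    .    .    .    0    7    7    7    7    7    4    4    4    .    .
-0.25  -80  -79  -79  -79  -79  -79    .  
[... 741 characters left out ...]
  20    9    9    1    4    4    1   24   25   33   36   25   25
 0.15    0    0    0    1    1    9    9    9    9    1    1   10   10    8   24   25   36   36   36   33
 0.20    .    .    0    0    1    9    9    4    1    6    9   10    9   24   24   24   24   24   36    .
 0.25  -80    .    .    0    0    1    1    1    1    6    9    2    2   22   24   24   24   24   24    .
 0.30  -79  -79  -79    .    .    0    0    1    1    7    7    1    9   25   28   27   24   24    .    .
 0.35  -79  -79  -79  -79  -79    .    .    0    0    0    0    0   10   34   34   31   23   22    9    0
 0.40  -79  -79  -79  -79  -79  -79  -79    .    .   -0    0   44   45   44   42   31   22    8    0    0
```

Careful with the scale: shifts go in shares of 0.6 m and turns go in shares of 120 degrees. That gives: -0.45 m / 0.6 = -0.75, 0.238 m / 0.6 = 0.3967, -0.26 rad / 2.0944 = -0.1241.

Request:
{"method": "move_arm", "body": {"plan": [{"delta_pos":[0,0,-0.1],"turn":[0,0,0],"fingers":0},{"delta_pos":[0,0,-0.2],"turn":[0,0,0],"fingers":0},{"delta_pos":[0.05,-0.0333,-0.2833],"turn":[0,0,0],"fingers":0},{"delta_pos":[0.1333,-0.1,-0.3333],"turn":[0,0,0],"fingers":0},{"delta_pos":[0.2167,-0.1583,-0.3667],"turn":[0,0,0],"fingers":0},{"delta_pos":[0.3,-0.2167,-0.3833],"turn":[0,0,0],"fingers":0},{"delta_pos":[0.3967,-0.2917,-0.3833],"turn":[0,0,0],"fingers":0},{"delta_pos":[0.45,-0.3833,-0.3833],"turn":[0,0,-0.0477],"fingers":0},{"delta_pos":[0.5,-0.475,-0.3833],"turn":[0,0,-0.0955],"fingers":0},{"delta_pos":[0.55,-0.5667,-0.3833],"turn":[0,0,-0.1241],"fingers":0},{"delta_pos":[0.5917,-0.6583,-0.3833],"turn":[0,0,-0.1241],"fingers":0},{"delta_pos":[0.6333,-0.75,-0.3833],"turn":[0,0,-0.1241],"fingers":0}]}}

```text
clock: 1.6
position: [0.4124, -0.0689, 0.4721]
ee_rot: [0.961, 0.276, -0.0, 0.0]
ft_force: [1.6, -0.5, 0.1]
grip_width: 0.998
grasp_force: 0.0
```

To row units: 0.36 m / 0.6 = 0.6, 0.12 m / 0.6 = 0.2.

Request:
{"method": "move_arm", "body": {"plan": [{"delta_pos":[0.0633,-0.0833,0],"turn":[0,0,0],"fingers":0},{"delta_pos":[0.1258,-0.1642,0],"turn":[0,0,0],"fingers":0},{"delta_pos":[0.1258,-0.1642,0],"turn":[0,0,0],"fingers":0},{"delta_pos":[0.1258,-0.1642,0.1],"turn":[0,0,0],"fingers":0},{"delta_pos":[0.1258,-0.1642,0.2],"turn":[0,0,0],"fingers":0},{"delta_pos":[0.1258,-0.1642,0.3],"turn":[0,0,0],"fingers":0},{"delta_pos":[0.1258,-0.1642,0.4],"turn":[0,0,0],"fingers":0},{"delta_pos":[0.1258,-0.1642,0.5],"turn":[0,0,0],"fingers":0},{"delta_pos":[0.1258,-0.1642,0.6],"turn":[0,0,0],"fingers":0},{"delta_pos":[0.1258,-0.1642,0.6],"turn":[0,0,0],"fingers":0},{"delta_pos":[0.1258,-0.1642,0.6],"turn":[0,0,0],"fingers":0}]}}

```text
clock: 2.98
position: [0.4255, 0.0523, 0.1142]
ee_rot: [0.961, 0.276, 0.001, 0.0]
ft_force: [0.0, 0.3, -0.4]
grip_width: 0.996
grasp_force: 0.0
```

```bash
python3 - <<'E'
from h import *
o=get_obs(); print(o['position'],o['ft_force'],o['clock'],o['joint_pos'].round(2))
t=grab('top');s=grab('scene')
a=cv2.resize(t['color'][130:290,320:480],None,fx=3.6,fy=3.6,interpolation=3)[...,::-1]
b=cv2.resize(s['color'][130:290,310:470],None,fx=3.6,fy=3.6,interpolation=3)[...,::-1]
a=cv2.resize(np.hstack([a,b]),(800,400)); cv2.imwrite('pics/d.png',a)
E
```

```text
[0.42554023 0.05234081 0.11424701] [ 0.02548953  0.29000942 -0.38521731] 2.975 [ 0.55  0.08 -0.79  2.07  0.07  1.02 -1.29]
```

View pics/d.png

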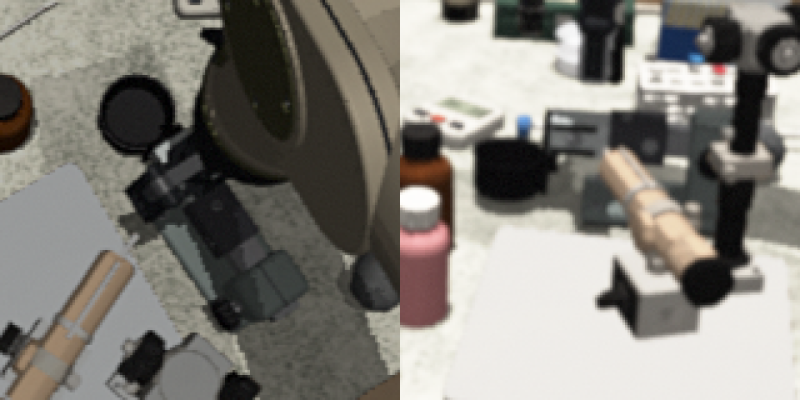

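```bash
python3 - <<'E'
from h import *
s=dict(np.load('scene.npz'));t=dict(np.load('top.npz'))
for X in ([.4255,.0523,.114],[.40,.095,.12],[.452,.01,.12],[.4268,.0686,.062]): print(proj(s,X),proj(t,X))
d=np.load('scene.npz')['range_z']; 
for z in(.12,.2,.3): u,v=proj(s,[.4255,.0523,z]); print(u,v,pt(s,u,v))
E
```

```text
(np.float64(387.93165478955814), np.float64(153.71128116844272)) (np.float64(407.09760493771), np.float64(191.24672442196007))
(np.float64(386.4716252242418), np.float64(161.4413188773817)) (np.float64(381.7793449431432), np.float64(207.15494569331864))
(np.float64(389.15679523924234), np.float64(140.77129383439691)) (np.float64(433.2122952901015), np.float64(173.67917098239244))
(np.float64(380.32278998520604), np.float64(182.1280828513007)) (np.float64(391.9729430675134), np.float64(195.73785057456152))
388.17074092744264 150.64622894112938 [0.39638594 0.09794288 0.14194759]
391.5075034322657 107.86938107400655 [0.39212925 0.10461621 0.21927333]
396.1097863321489 48.86873144275515 [0.40317782 0.08729507 0.30797305]
```

To row units: 0.06 m / 0.6 = 0.1, -0.0131 m / 0.6 = -0.0218.

Request:
{"method": "move_arm", "body": {"plan": [{"delta_pos":[0.0162,-0.0218,0],"turn":[0,0,0],"fingers":0},{"delta_pos":[0.0162,-0.0218,0.05],"turn":[0,0,0],"fingers":0},{"delta_pos":[0.0162,-0.0218,0.1],"turn":[0,0,0],"fingers":0},{"delta_pos":[0.0162,-0.0218,0.1],"turn":[0,0,0],"fingers":0},{"delta_pos":[0.0162,-0.0218,0.1],"turn":[0,0,0],"fingers":0}]}}

```text
clock: 3.7
position: [0.427, 0.0688, 0.0541]
ee_rot: [0.961, 0.276, 0.001, 0.0]
ft_force: [0.2, 0.1, 0.0]
grip_width: 0.998
grasp_force: 0.0
```

Request:
{"method": "move_arm", "body": {"force": 20, "plan": [{"delta_pos":[0,0,0],"turn":[0,0,0],"fingers":0.5},{"delta_pos":[0,0,0],"turn":[0,0,0],"fingers":0.5},{"delta_pos":[0,0,0],"turn":[0,0,0],"fingers":0.5},{"delta_pos":[0,0,0],"turn":[0,0,0],"fingers":0.5}]}}

```text
clock: 4.2
position: [0.4257, 0.0687, 0.0524]
ee_rot: [0.961, 0.276, 0.0, 0.0]
ft_force: [-0.2, 0.2, 0.6]
grip_width: 0.501
grasp_force: 0.0
```

Request:
{"method": "move_arm", "body": {"force": 20, "plan": [{"delta_pos":[0,0,0],"turn":[0,0,0],"fingers":0.6},{"delta_pos":[0,0,0],"turn":[0,0,0],"fingers":0.66},{"delta_pos":[0,0,0],"turn":[0,0,0],"fingers":0.72},{"delta_pos":[0,0,0],"turn":[0,0,0],"fingers":0.72},{"delta_pos":[0,0,0],"turn":[0,0,0],"fingers":0.72}]}}

```text
clock: 4.82
position: [0.4263, 0.0679, 0.0526]
ee_rot: [0.961, 0.275, 0.0, 0.001]
ft_force: [1.7, -5.3, 2.9]
grip_width: 0.313
grasp_force: 25.5
```

To row units: 0.002 m / 0.6 = 0.0033, 0.001 m / 0.6 = 0.0017.

Request:
{"method": "move_arm", "body": {"force": 60, "plan": [{"delta_pos":[0,0.0013,0],"turn":[0,0,0],"fingers":0.9},{"delta_pos":[0,0.0013,0],"turn":[0,0,0],"fingers":0.9},{"delta_pos":[0,0.0013,0],"turn":[0,0,0],"fingers":0.9},{"delta_pos":[0.0017,0.0013,0],"turn":[0,0,0],"fingers":0.9},{"delta_pos":[0.0033,0.0013,0],"turn":[0,0,0],"fingers":0.9}]}}

```text
clock: 5.45
position: [0.4275, 0.0686, 0.0526]
ee_rot: [0.961, 0.276, -0.001, 0.0]
ft_force: [-4.7, -4.1, 10.6]
grip_width: 0.301
grasp_force: 59.0
```

To row units: 0.002 m / 0.6 = 0.0033, -0.001 m / 0.6 = -0.0017.

Request:
{"method": "move_arm", "body": {"plan": [{"delta_pos":[0.0017,0,-0.0017],"turn":[0,0,0],"fingers":0.9},{"delta_pos":[0.0033,0,-0.0017],"turn":[0,0,0],"fingers":0.9},{"delta_pos":[0.0033,0,-0.0017],"turn":[0,0,0],"fingers":0.9}]}}

```text
clock: 5.82
position: [0.4283, 0.0691, 0.0527]
ee_rot: [0.961, 0.276, -0.002, 0.0]
ft_force: [-3.6, -4.9, 1.2]
grip_width: 0.304
grasp_force: 60.0
```

To row units: 0.003 m / 0.6 = 0.005, 0.0015 m / 0.6 = 0.0025.

Request:
{"method": "move_arm", "body": {"plan": [{"delta_pos":[0.0025,0,0],"turn":[0,0,0],"fingers":0.9},{"delta_pos":[0.005,0,0],"turn":[0,0,0],"fingers":0.9},{"delta_pos":[0.005,0,0],"turn":[0,0,0],"fingers":0.9}]}}

```text
clock: 6.2
position: [0.4306, 0.0705, 0.0527]
ee_rot: [0.961, 0.275, -0.002, 0.001]
ft_force: [-4.2, -5.1, 3.8]
grip_width: 0.298
grasp_force: 59.1
```

To row units: 0.03 m / 0.6 = 0.05, 0.027 m / 0.6 = 0.045.

Request:
{"method": "move_arm", "body": {"plan": [{"delta_pos":[0.005,0,0],"turn":[0,0,0],"fingers":0.9},{"delta_pos":[0.01,0,0],"turn":[0,0,0],"fingers":0.9},{"delta_pos":[0.015,0,0],"turn":[0,0,0],"fingers":0.9},{"delta_pos":[0.02,0,0],"turn":[0,0,0],"fingers":0.9},{"delta_pos":[0.025,0,0],"turn":[0,0,0],"fingers":0.9},{"delta_pos":[0.03,0,0],"turn":[0,0,0],"fingers":0.9},{"delta_pos":[0.035,0,0],"turn":[0,0,0],"fingers":0.9},{"delta_pos":[0.04,0,0],"turn":[0,0,0],"fingers":0.9},{"delta_pos":[0.045,0,0],"turn":[0,0,0],"fingers":0.9},{"delta_pos":[0.05,0,0],"turn":[0,0,0],"fingers":0.9},{"delta_pos":[0.05,0,0],"turn":[0,0,0],"fingers":0.9}]}}

```text
clock: 7.58
position: [0.4567, 0.0869, 0.0527]
ee_rot: [0.961, 0.276, -0.001, 0.0]
ft_force: [-3.2, -4.1, -1.1]
grip_width: 0.304
grasp_force: 59.0
```

```bash
cat > cup.py <<'E'
from h import *
from scipy.optimize import least_squares
for n in('top','scene'):
    w=cloud(grab(n)).reshape(-1,3)
    P=np.array([.468,.095]); d=np.array([.848,.530]); e=np.array([-.53,.848])
    s=(w[:,:2]-P)@d; l=(w[:,:2]-P)@e
    q=w[(s>-.035)&(s<.11)&(abs(l)<.035)&(w[:,2]>.036)&(w[:,2]<.047)]
    f=least_squares(lambda p:np.hypot(q[:,0]-p[0],q[:,1]-p[1])-.0255,np.r_[q[:,:2].mean(0)],loss='soft_l1',f_scale=.002)
    print(n,f.x.round(4),len(q),'drawn',((f.x-P)@d*1e3).round(1),'lat',((f.x-P)@e*1e3).round(1))
o=get_obs();print(o['position'].round(4),o['ft_force'].round(1),o['ft_force'][:2]@d)
E
python3 cup.py
```

```text
top [0.4987 0.1119] 126 drawn 35.0 lat -1.9
scene [0.495  0.1127] 174 drawn 32.3 lat 0.8
[0.4567 0.0869 0.0527] [-0.9 -3.9 -2.7] -2.833876029824081
```

To row units: 0.007 m / 0.6 = 0.0117, 0.006 m / 0.6 = 0.01.

Request:
{"method": "move_arm", "body": {"force": 25, "plan": [{"delta_pos":[0.0033,0,0],"turn":[0,0,0],"fingers":0.9},{"delta_pos":[0.0067,0,0],"turn":[0,0,0],"fingers":0.9},{"delta_pos":[0.01,0,0],"turn":[0,0,0],"fingers":0.9},{"delta_pos":[0.0117,0,0],"turn":[0,0,0],"fingers":0.9},{"delta_pos":[0.0117,0,0],"turn":[0,0,0],"fingers":0.9}]}}

```text
clock: 8.3
position: [0.4627, 0.0906, 0.0528]
ee_rot: [0.961, 0.276, -0.001, 0.0]
ft_force: [-1.8, -4.8, -3.5]
grip_width: 0.299
grasp_force: 58.9
```

To row units: 0.002 m / 0.6 = 0.0033, 0.001 m / 0.6 = 0.0017.

Request:
{"method": "move_arm", "body": {"plan": [{"delta_pos":[0.0017,0,0],"turn":[0,0,0],"fingers":0.9},{"delta_pos":[0.0033,0,0],"turn":[0,0,0],"fingers":0.9},{"delta_pos":[0.0033,0,0],"turn":[0,0,0],"fingers":0.9}]}}

```text
clock: 8.68
position: [0.4643, 0.0917, 0.0528]
ee_rot: [0.961, 0.276, -0.001, 0.0]
ft_force: [-1.9, -4.2, -2.6]
grip_width: 0.303
grasp_force: 58.9
```

```bash
cat > f.py <<'E'
from workcell import get_obs
import numpy as np
o=get_obs();d=np.array([.848,.53]);print(round(o['clock'],2),'drawn',((o['position'][:2]-[.4263,.0679])@d*1e3).round(2),'F',(o['ft_force'][:2]@d).round(2),o['ft_force'].round(1),o['grasp_force'])
E
python3 f.py
```

```text
8.68 drawn 44.89 F -3.83 [-1.9 -4.2 -2.6] 58.909851014614105
```

To row units: 0.0015 m / 0.6 = 0.0025, 0.0008 m / 0.6 = 0.0013.

Request:
{"method": "move_arm", "body": {"plan": [{"delta_pos":[0.0013,0,0],"turn":[0,0,0],"fingers":0.9},{"delta_pos":[0.0025,0,0],"turn":[0,0,0],"fingers":0.9},{"delta_pos":[0.0025,0,0],"turn":[0,0,0],"fingers":0.9}]}}

```text
clock: 9.05
position: [0.4656, 0.0925, 0.0527]
ee_rot: [0.961, 0.276, -0.001, 0.0]
ft_force: [-1.3, -4.8, -2.5]
grip_width: 0.303
grasp_force: 58.9
```

```bash
python3 f.py
```

```text
9.05 drawn 46.38 F -3.67 [-1.3 -4.8 -2.5] 58.90897750854492
```

To row units: 0.002 m / 0.6 = 0.0033, 0.001 m / 0.6 = 0.0017.

Request:
{"method": "move_arm", "body": {"plan": [{"delta_pos":[0.0017,0,0],"turn":[0,0,0],"fingers":0.9},{"delta_pos":[0.0033,0,0],"turn":[0,0,0],"fingers":0.9},{"delta_pos":[0.0033,0,0],"turn":[0,0,0],"fingers":0.9}]}}

```text
clock: 9.43
position: [0.4675, 0.0937, 0.0528]
ee_rot: [0.961, 0.276, -0.001, 0.0]
ft_force: [-1.3, -5.6, -4.5]
grip_width: 0.305
grasp_force: 58.7
```

Request:
{"method": "move_arm", "body": {"plan": [{"delta_pos":[0.0017,0,0],"turn":[0,0,0],"fingers":0.9},{"delta_pos":[0.0033,0,0],"turn":[0,0,0],"fingers":0.9},{"delta_pos":[0.0033,0,0],"turn":[0,0,0],"fingers":0.9}]}}

```text
clock: 9.8
position: [0.4701, 0.0953, 0.0529]
ee_rot: [0.961, 0.276, 0.0, -0.0]
ft_force: [5.9, -2.6, -16.3]
grip_width: 0.305
grasp_force: 57.4
```

Request:
{"method": "move_arm", "body": {"plan": [{"delta_pos":[0,0,0],"turn":[0,0,0],"fingers":0.9},{"delta_pos":[0,0,0],"turn":[0,0,0],"fingers":0.9}]}}

```text
clock: 10.05
position: [0.4704, 0.0956, 0.0529]
ee_rot: [0.961, 0.276, 0.001, -0.0]
ft_force: [6.7, -2.0, -18.9]
grip_width: 0.301
grasp_force: 57.2
```

```bash
python3 - <<'E'
from h import *
s=grab('scene');t=grab('top')
a=cv2.resize(s['color'][150:240,320:470],None,fx=5.3,fy=5.3,interpolation=3)[...,::-1]
cv2.imwrite('pics/e.png',a)
o=get_obs();print(o['ft_force'].round(1),o['torque'].round(2))
E
```

```text
[  7.1  -1.3 -19.3] [-0.44 -1.6  -0.01]
```

View pics/e.png

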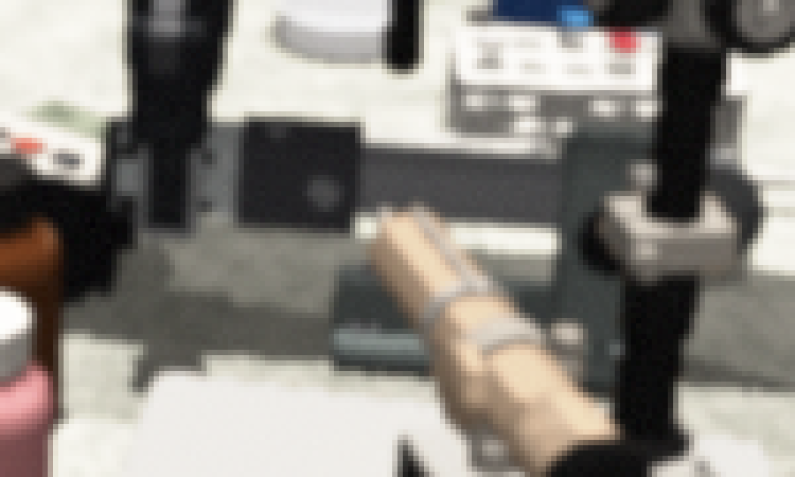

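To row units: 0.0018 m / 0.6 = 0.003, 0.001 m / 0.6 = 0.0017.

Request:
{"method": "move_arm", "body": {"plan": [{"delta_pos":[0,0,0.0017],"turn":[0,0,0],"fingers":0.9},{"delta_pos":[0,0,0.003],"turn":[0,0,0],"fingers":0.9},{"delta_pos":[0,0,0.003],"turn":[0,0,0],"fingers":0.9}]}}

```text
clock: 10.52
position: [0.4717, 0.0963, 0.0527]
ee_rot: [0.961, 0.276, 0.002, -0.0]
ft_force: [5.5, -0.1, -0.3]
grip_width: 0.3
grasp_force: 59.3
```

Request:
{"method": "move_arm", "body": {"force": 20, "plan": [{"delta_pos":[0,0,0],"turn":[0,0,0],"fingers":0.6},{"delta_pos":[0,0,0],"turn":[0,0,0],"fingers":0.3},{"delta_pos":[0,0,0],"turn":[0,0,0],"fingers":0},{"delta_pos":[0,0,0],"turn":[0,0,0],"fingers":0}]}}

```text
clock: 11.02
position: [0.4696, 0.0954, 0.0515]
ee_rot: [0.961, 0.276, -0.0, 0.0]
ft_force: [-1.1, 0.5, 0.4]
grip_width: 0.992
grasp_force: 0.0
```

```bash
python3 cup.py; python3 - <<'E'
from h import *
s=dict(np.load('scene.npz'))
a=cv2.resize(s['color'][150:240,320:470],None,fx=5.3,fy=5.3,interpolation=3)[...,::-1]
cv2.imwrite('pics/f.png',a)
E
```

```text
top [0.5136 0.1215] 127 drawn 52.7 lat -1.7
scene [0.5109 0.1242] 97 drawn 51.8 lat 2.0
[0.4697 0.0954 0.0514] [ 0.1  0.3 -0.9] 0.22590942926313576
```

View pics/f.png

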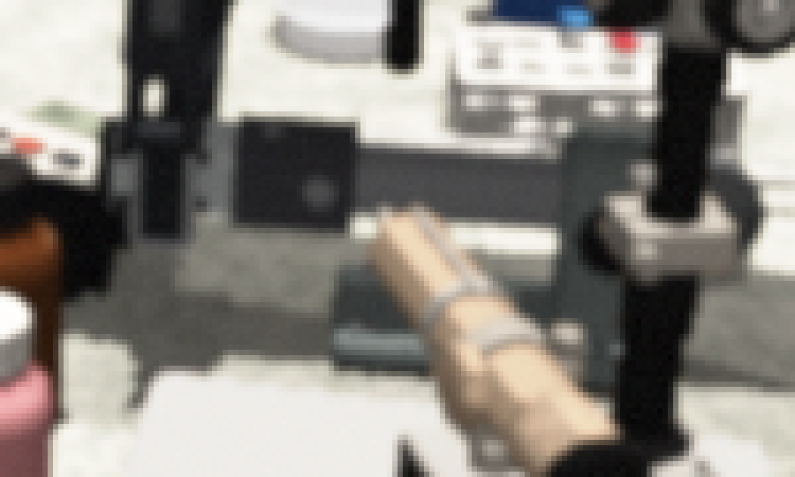

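To row units: -0.18 m / 0.6 = -0.3, -0.1623 m / 0.6 = -0.2705.

Request:
{"method": "move_arm", "body": {"plan": [{"delta_pos":[0,0,-0.0833],"turn":[0,0,0],"fingers":0},{"delta_pos":[0,0,-0.1833],"turn":[0,0,0],"fingers":0},{"delta_pos":[0,0,-0.2667],"turn":[0,0,0],"fingers":0.22},{"delta_pos":[0.0167,-0.0667,-0.3],"turn":[0,0,0],"fingers":0.22},{"delta_pos":[0.0333,-0.15,-0.3],"turn":[0,0,0],"fingers":0.22},{"delta_pos":[0.05,-0.2167,-0.3],"turn":[0,0,0],"fingers":0.22},{"delta_pos":[0.0675,-0.2705,-0.3],"turn":[0,0,0],"fingers":0.22},{"delta_pos":[0.0675,-0.2705,-0.2833],"turn":[0,0,0],"fingers":0.22},{"delta_pos":[0.0675,-0.2705,-0.2167],"turn":[0,0,0],"fingers":0.22},{"delta_pos":[0.0675,-0.2705,-0.15],"turn":[0,0,0],"fingers":0.22},{"delta_pos":[0.0675,-0.2705,-0.15],"turn":[0,0,0],"fingers":0.22},{"delta_pos":[0.0675,-0.2705,-0.15],"turn":[0,0,0],"fingers":0.22}]}}

```text
clock: 12.62
position: [0.4187, 0.2545, 0.1427]
ee_rot: [0.961, 0.276, 0.001, -0.0]
ft_force: [0.2, 0.7, 0.3]
grip_width: 0.782
grasp_force: 0.0
```

```bash
python3 - <<'E'
from h import *
o=get_obs();print(o['position'].round(4),o['ft_force'].round(1),o['grip_width'],o['clock'])
s=grab('scene');t=grab('top')
print('tgt',proj(t,[.418,.2545,.087]))
d=np.array([.848,.53]);e=np.array([-.53,.848]);P=np.array([.4265,.069])
w=cloud(s); u0,v0=proj(s,[*(P+.0175*e),.062]); print(u0,v0)
for v in range(int(v0)-5,int(v0)+6,1): print((((w[v,int(u0)-13:int(u0)+14:2,:2]-P)@e)*1e3).round(0))
a=cv2.resize(t['color'][120:270,230:430],None,fx=4,fy=4,interpolation=3)[...,::-1]
cv2.imwrite('pics/g.png',a)
E
python3 cup.py
```

```text
[0.4187 0.2545 0.1427] [0.2 0.7 0.3] 0.7817852331332845 12.625
tgt (np.float64(282.1757111338605), np.float64(201.4262087084554))
379.8260580521154 186.4085093157315
[16. 13. 14. 13. 13. 16. 15. 12. 16. 15. 15.  9. 12. 12.]
[16. 16. 14. 16. 14. 16. 11. 15. 16. 13. 12.  7.  9. 11.]
[16. 13. 13. 13. 14. 14. 14. 13. 13. 14. 16.  9. 10. 10.]
[14. 15. 14. 12. 14. 15. 15. 12.  9. 15. 13.  7. 10.  9.]
[15. 14. 16. 16. 13. 15. 16. 15.  8. 14. 13.  8.  7. 10.]
[14. 13. 16. 14. 13. 13. 18. 16.  9. 15. 14.  7.  9. 11.]
[12. 16. 13. 13. 12. 14. 19. 15.  9. 17. 14. 10.  9. 10.]
[15. 14. 12. 18. 14. 15. 15. 12. 17. 15. 13.  9. 11.  9.]
[14. 14. 16. 16. 14. 14. 15. 13. 13. 14. 14.  8.  8. 57.]
[15. 13. 13. 16. 12. 15. 16. 13. 14. 17.  1.  8.  8. 60.]
[ 13.  15.  14.  16.  15.  11.  16.  14.  11.  15. -90. -91. -90.  79.]
top [0.5135 0.1221] 87 drawn 53.0 lat -1.1
scene [0.5105 0.1233] 97 drawn 51.0 lat 1.4
[0.4188 0.2546 0.1428] [-0.2 -0.2  0.3] -0.28039366199911525
```

View pics/g.png

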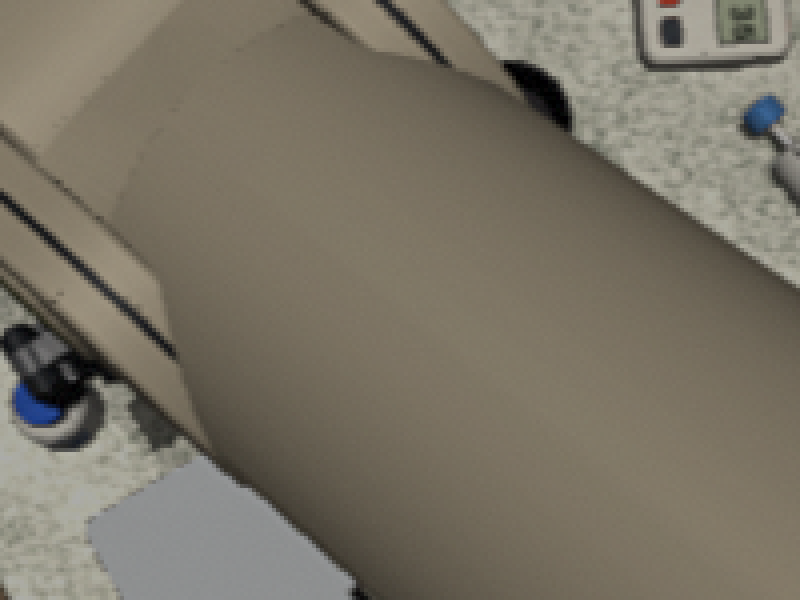

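Request:
{"method": "move_arm", "body": {"plan": [{"delta_pos":[-0.001,0.0007,0.05],"turn":[0,0,0],"fingers":0.22},{"delta_pos":[-0.001,0.0007,0.0917],"turn":[0,0,0],"fingers":0.22},{"delta_pos":[-0.001,0.0007,0.0917],"turn":[0,0,0],"fingers":0.22}]}}

```text
clock: 13.2
position: [0.4172, 0.2533, 0.0859]
ee_rot: [0.961, 0.276, -0.001, 0.0]
ft_force: [0.7, -0.1, 0.8]
grip_width: 0.78
grasp_force: 0.0
```

```bash
python3 - <<'E'
from h import *
o=get_obs();print(o['position'].round(4),o['ft_force'].round(1),o['clock'])
s=grab('scene')
a=cv2.resize(s['color'][120:300,250:430],None,fx=3.3,fy=3.3,interpolation=3)[...,::-1]
cv2.imwrite('pics/i.png',a)
E
```

```text
[0.4172 0.2533 0.0859] [ 0.7 -0.1  0.8] 13.2
```

View pics/i.png

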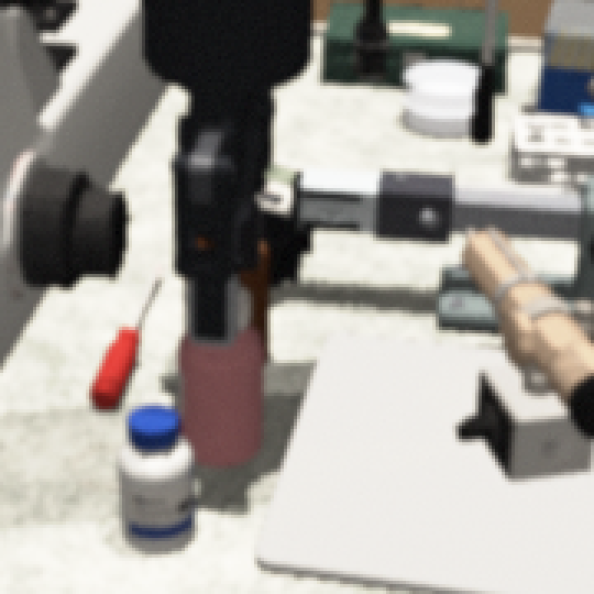

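To row units: 0.042 m / 0.6 = 0.07, 0.001 m / 0.6 = 0.0017.

Request:
{"method": "move_arm", "body": {"plan": [{"delta_pos":[0.0017,-0.0007,0.0367],"turn":[0,0,0],"fingers":0.22},{"delta_pos":[0.0017,-0.0007,0.07],"turn":[0,0,0],"fingers":0.22},{"delta_pos":[0.0017,-0.0007,0.07],"turn":[0,0,0],"fingers":0.22},{"delta_pos":[0.0017,-0.0007,0.07],"turn":[0,0,0],"fingers":0.22}]}}

```text
clock: 13.75
position: [0.4187, 0.255, 0.0452]
ee_rot: [0.961, 0.276, 0.0, -0.0]
ft_force: [-0.3, 0.0, 0.8]
grip_width: 0.78
grasp_force: 0.0
```

Request:
{"method": "move_arm", "body": {"force": 20, "plan": [{"delta_pos":[0,0,0],"turn":[0,0,0],"fingers":0.4},{"delta_pos":[0,0,0],"turn":[0,0,0],"fingers":0.47},{"delta_pos":[0,0,0],"turn":[0,0,0],"fingers":0.54},{"delta_pos":[0,0,0],"turn":[0,0,0],"fingers":0.6},{"delta_pos":[0,0,0],"turn":[0,0,0],"fingers":0.6}]}}

```text
clock: 14.38
position: [0.4188, 0.2548, 0.045]
ee_rot: [0.961, 0.276, 0.0, 0.0]
ft_force: [-1.1, 0.4, 6.2]
grip_width: 0.47
grasp_force: 20.0
```

To row units: 0.1616 m / 0.6 = 0.2693, -0.15 m / 0.6 = -0.25.

Request:
{"method": "move_arm", "body": {"force": 30, "plan": [{"delta_pos":[0,0,-0.0333],"turn":[0,0,0],"fingers":0.7},{"delta_pos":[0,0,-0.1],"turn":[0,0,0],"fingers":0.7},{"delta_pos":[0,0,-0.1667],"turn":[0,0,0],"fingers":0.7},{"delta_pos":[0,0,-0.2333],"turn":[0,0,0],"fingers":0.7},{"delta_pos":[0.005,0.0667,-0.25],"turn":[0,0,0],"fingers":0.7},{"delta_pos":[0.01,0.1333,-0.25],"turn":[0,0,0],"fingers":0.7},{"delta_pos":[0.015,0.2083,-0.25],"turn":[0,0,0],"fingers":0.7},{"delta_pos":[0.0168,0.2693,-0.25],"turn":[0,0,0],"fingers":0.7},{"delta_pos":[0.0168,0.2693,-0.2167],"turn":[0,0,0],"fingers":0.7},{"delta_pos":[0.0168,0.2693,-0.15],"turn":[0,0,0],"fingers":0.7},{"delta_pos":[0.0168,0.2693,-0.1],"turn":[0,0,0],"fingers":0.7},{"delta_pos":[0.0168,0.2693,-0.1],"turn":[0,0,0],"fingers":0.7}]}}

```text
clock: 15.88
position: [0.5107, 0.1234, 0.1032]
ee_rot: [0.961, 0.276, -0.002, -0.001]
ft_force: [-0.3, 0.6, -0.3]
grip_width: 0.466
grasp_force: 30.5
```

```bash
python3 - <<'E'
from h import *
o=get_obs();print(o['position'].round(4),o['ft_force'].round(1),o['grasp_force'],o['clock'])
s=grab('scene');t=grab('top')
a=cv2.resize(s['color'][120:220,310:430],(600,500),interpolation=3)[...,::-1]
cv2.imwrite('pics/j.png',a)
E
```

```text
[0.5107 0.1234 0.1032] [-0.3  0.6 -0.3] 30.541298654861748 15.875
```

View pics/j.png

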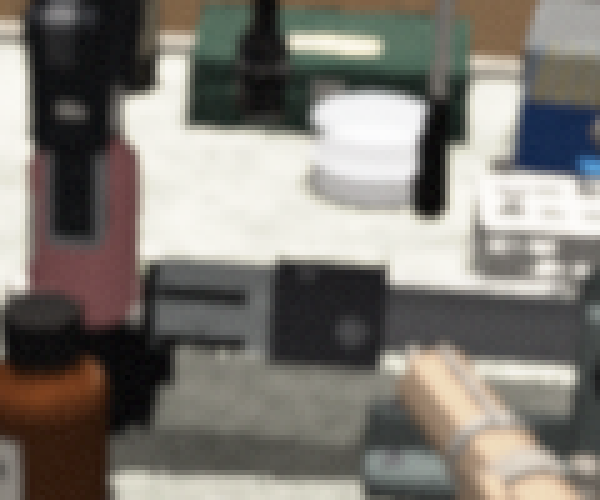

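```bash
cat > rel.py <<'E'
from h import *
from scipy.optimize import least_squares
for n in('top','scene'):
    c=grab(n); w=cloud(c); col=c['color'].astype(int); pink=(col[...,0]-col[...,1]>25)
    B=np.array([.512,.1228]); r=np.hypot(w[...,0]-B[0],w[...,1]-B[1])
    for nm,k,R in(('bottle',pink&(r<.035)&(w[...,2]>.06)&(w[...,2]<.125),.021),('rim',(~pink)&(r<.033)&(w[...,2]>.036)&(w[...,2]<.046),.0255)):
        q=w[k]
        if len(q)<15: print(n,nm,len(q)); continue
        f=least_squares(lambda p:np.hypot(q[:,0]-p[0],q[:,1]-p[1])-R,B,loss='soft_l1',f_scale=.002); print(n,nm,f.x.round(4),len(q),'zmin',q[:,2].min().round(3))
o=get_obs();print(o['position'].round(4),o['ft_force'].round(1))
E
python3 rel.py
```

```text
top bottle 3
top rim [0.5141 0.1218] 65 zmin 0.036
scene bottle [0.5146 0.1239] 360 zmin 0.061
scene rim [0.5118 0.1247] 88 zmin 0.036
[0.5134 0.1235 0.1062] [ 0.4  0.3 -1.3]
```

To row units: 0.024 m / 0.6 = 0.04, 0.018 m / 0.6 = 0.03.

Request:
{"method": "move_arm", "body": {"plan": [{"delta_pos":[0,0,0.0167],"turn":[0,0,0],"fingers":0.7},{"delta_pos":[0,0,0.03],"turn":[0,0,0],"fingers":0.7},{"delta_pos":[0,0,0.04],"turn":[0,0,0],"fingers":0.7},{"delta_pos":[0,0,0.04],"turn":[0,0,0],"fingers":0.7},{"delta_pos":[0,0,0.04],"turn":[0,0,0],"fingers":0.7}]}}

```text
clock: 16.7
position: [0.5127, 0.123, 0.0806]
ee_rot: [0.961, 0.276, 0.0, -0.0]
ft_force: [-0.3, -0.2, -0.8]
grip_width: 0.465
grasp_force: 30.6
```

Bottom about at z = 36 mm, no contact. Continuing.

To row units: 0.008 m / 0.6 = 0.0133, 0.004 m / 0.6 = 0.0067.

Request:
{"method": "move_arm", "body": {"plan": [{"delta_pos":[0,0,0.0067],"turn":[0,0,0],"fingers":0.7},{"delta_pos":[0,0,0.0133],"turn":[0,0,0],"fingers":0.7},{"delta_pos":[0,0,0.0133],"turn":[0,0,0],"fingers":0.7}]}}

```text
clock: 17.08
position: [0.5125, 0.1229, 0.0721]
ee_rot: [0.961, 0.276, -0.0, 0.0]
ft_force: [0.4, 0.3, -0.3]
grip_width: 0.462
grasp_force: 30.6
```

To row units: 0.009 m / 0.6 = 0.015, 0.006 m / 0.6 = 0.01.

Request:
{"method": "move_arm", "body": {"plan": [{"delta_pos":[0,0,0.005],"turn":[0,0,0],"fingers":0.7},{"delta_pos":[0,0,0.01],"turn":[0,0,0],"fingers":0.7},{"delta_pos":[0,0,0.015],"turn":[0,0,0],"fingers":0.7},{"delta_pos":[0,0,0.015],"turn":[0,0,0],"fingers":0.7}]}}

```text
clock: 17.58
position: [0.5125, 0.1229, 0.0632]
ee_rot: [0.961, 0.276, -0.0, -0.0]
ft_force: [0.8, -0.5, -1.5]
grip_width: 0.469
grasp_force: 30.6
```

To row units: 0.002 m / 0.6 = 0.0033, 0.001 m / 0.6 = 0.0017.

Request:
{"method": "move_arm", "body": {"plan": [{"delta_pos":[0,0,0.0017],"turn":[0,0,0],"fingers":0.7},{"delta_pos":[0,0,0.0033],"turn":[0,0,0],"fingers":0.7},{"delta_pos":[0,0,0.0033],"turn":[0,0,0],"fingers":0.7}]}}

```text
clock: 17.95
position: [0.513, 0.1232, 0.0621]
ee_rot: [0.961, 0.276, 0.0, 0.0]
ft_force: [-1.4, 0.4, 5.0]
grip_width: 0.466
grasp_force: 31.3
```

To row units: -0.25 m / 0.6 = -0.4167, -0.22 m / 0.6 = -0.3667.

Request:
{"method": "move_arm", "body": {"force": 20, "plan": [{"delta_pos":[0,0,-0.0017],"turn":[0,0,0],"fingers":0.45},{"delta_pos":[0,0,-0.0017],"turn":[0,0,0],"fingers":0.35},{"delta_pos":[0,0,-0.0017],"turn":[0,0,0],"fingers":0.25},{"delta_pos":[0,0,-0.0017],"turn":[0,0,0],"fingers":0.25},{"delta_pos":[0,0,-0.0333],"turn":[0,0,0],"fingers":0.25},{"delta_pos":[0,0,-0.1],"turn":[0,0,0],"fingers":0.25},{"delta_pos":[0,0,-0.1833],"turn":[0,0,0],"fingers":0.25},{"delta_pos":[0,0,-0.2667],"turn":[0,0,0],"fingers":0.25},{"delta_pos":[0,0,-0.3667],"turn":[0,0,0],"fingers":0.25},{"delta_pos":[0,0,-0.4167],"turn":[0,0,0],"fingers":0.25},{"delta_pos":[0,0,-0.4167],"turn":[0,0,0],"fingers":0.25}]}}

```text
clock: 19.32
position: [0.5133, 0.1238, 0.315]
ee_rot: [0.961, 0.276, 0.003, 0.0]
ft_force: [-0.2, 0.6, -0.6]
grip_width: 0.748
grasp_force: 0.0
```

```bash
python3 - <<'E'
from h import *
o=get_obs();print(o['position'].round(4),o['ft_force'].round(1),o['clock'])
for n in('scene','top'):
    c=grab(n); w=cloud(c).reshape(-1,3)
    for k,x,y,h in(('small',.392,.328,.065),('oil',.4713,.1925,.095),('med',.512,.123,.104)):
        q=w[(np.hypot(w[:,0]-x,w[:,1]-y)<.03)&(abs(w[:,2]-h)<.012)]
        if len(q)>15:
            z=np.median(np.sort(q[:,2])[-40:]); q=q[abs(q[:,2]-z)<.006]; (cx,cy),r=cv2.minEnclosingCircle((q[:,:2]*1000).astype(np.float32)); A=np.c_[q[:,:2],np.ones(len(q))]; print(n,k,round(cx,1),round(cy,1),round(r,1),'z',np.median(q[:,2]).round(4),len(q))
E
python3 cup.py
```

```text
[0.5133 0.1238 0.315 ] [-0.2  0.6 -0.6] 19.325
scene small 392.2 329.9 12.2 z 0.0645 153
scene oil 471.2 195.3 15.7 z 0.0941 152
scene med 512.5 125.2 15.0 z 0.1032 110
top small 392.8 327.8 11.7 z 0.0645 145
top oil 470.9 190.8 14.8 z 0.0944 239
top med 512.3 122.5 13.8 z 0.1032 211
top [0.5155 0.1213] 149 drawn 54.2 lat -2.9
scene [0.4667 0.1273] 92 drawn 16.0 lat 28.1
[0.5121 0.1228 0.3107] [-0.6 -0.1 -1.5] -0.5434550667325311
```

```bash
python3 -c "
from workcell import hand_in; print(hand_in())"
```

```text
the job is handed in; nothing more can be done
None
```

The job is handed in: the tube was drawn out about 52 mm until the visible button stood out in the next hole (the far-side one was out of view) and then released. The middle-sized bottle stands upright in the cup, fully down by the depth reading, and the other two bottles have not moved.

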